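# Wedge the dovetailed lid home on the stopper box

### The job

Close the wooden stopper box: pick up its dovetailed lid, enter the lid's narrow end under the two ways at the open mouth of the box and slide it along until it wedges tight between both ways, so that it stays clamped by itself after you let go. Push it up firmly on the back of its handle, with 12 to 15 N (if it catches on one way only, push again right and left of the middle), but never force it: the ways crack if the lid is driven or levered against them with more than 25 N; and leave the other things on the worktop where they stand.

Things in the scene. Friction and masses are not known exactly. Their poses are not given: they have to be found in the camera images.
- stopper_box: open wooden box holding corks, 124 x 170 x 74 mm with its ways, stands fast (does not move). Origin: centre of underside; z up; the lid slides in along +y: y = -85 mm is the open mouth (wide end), +85 the narrow end. Side ledges and the decks at both ends carry the lid at z = 60 mm. No end stop: only wedging stops the lid.
- left_way: wooden strip fixed along the box's top, on the left (-x) side looking along +y; 170 x 14 mm tall. Origin: on the box's centre line, mid-length, z = 60 mm. Inner face leans inward 30 deg from upright and closes in 0.04 mm per mm towards +y: foot 45.6 mm from the centre line at the mouth, 38.8 at the far end; top edge 8 mm nearer.
- right_way: wooden strip fixed along the box's top, on the right (+x) side looking along +y; 170 x 14 mm tall. Origin: on the box's centre line, mid-length, z = 60 mm. Inner face leans inward 30 deg from upright and closes in 0.04 mm per mm towards +y: foot 45.6 mm from the centre line at the mouth, 38.8 at the far end; top edge 8 mm nearer. Set up to 1.2 mm in or out each time.
- lid: loose lid, 0.16-0.26 kg, lying handle up: plate 130 mm long (y), 12 thick, flanks matching the ways (30 deg, 0.04 per mm a side): underside 90 mm wide at the rear (y = -65), 79.6 at the nose (+65); top 13.9 narrower. Origin: centre of underside, +y to the nose. Wedges with origin at box y -22 to +14 mm by feel, and self-locks; if held or pushed once it may press on one way only.
- lid_grip (a point): centre of the lid's handle: a bar 44 mm long across the lid (x), 14 mm thick (y), 34 mm tall, standing on the plate 25 mm behind the lid's middle. This point is 29 mm above the lid's underside; axes as the lid's. Grasp from above, fingers closing along y. 5 mm of side play when the nose is at the mouth, 0.04 mm less per mm of travel.
- salt_shaker: salt shaker, 44 mm wide, 90 mm tall, a bystander behind the lid; origin under its centre
- egg_cup: egg cup, pale, 47 mm wide, 48 mm tall, a bystander before the box; origin under its centre

How it is judged:
On the way, in this order (a step that is already met when the one before it is completed fails the run):
1. the lid is lifted off the worktop (height (world z) of lid above 0.03 m), for 0.1 s.
2. the lid's nose is in the mouth, under the ways (y of lid in the frame of stopper_box between -0.14 and -0.035 m and z of lid in the frame of stopper_box between 0.056 and 0.07 m and x of lid in the frame of stopper_box between -0.01 and 0.01 m and angle between the y axis of lid and the y axis of stopper_box, either way round below 0.15 rad), for 0.1 s.
At the end, for the whole second after the job is handed in: The released lid lies in its ways (underside 57 to 63 mm up in the box frame, within 4 mm of its centre line and 0.03 rad of its direction, its origin between y = -26 and +18 mm), at rest, and stays clamped with more than 2 N on each way (contact force between lid and left_way above 2 N and contact force between lid and right_way above 2 N and y of lid in the frame of stopper_box between -0.026 and 0.018 m and z of lid in the frame of stopper_box between 0.057 and 0.063 m and x of lid in the frame of stopper_box between -0.004 and 0.004 m and angle between the y axis of lid and the y axis of stopper_box, either way round below 0.03 rad and linear speed of lid below 0.005 m/s); the robot touches nothing.
It fails at once if the lid is forced against a way (over 25 N on the left one) (contact force between lid and left_way above 25 N).
It fails at once if the lid is forced against a way (over 25 N on the right one) (contact force between lid and right_way above 25 N).
It fails at once if a bystander is moved more than 30 mm or tipped over (distance of any of salt_shaker, egg_cup from where it was at the start of the episode above 0.03 m or angle between any of salt_shaker, egg_cup's own z axis and vertical above 0.5 rad).
It also fails if it takes over 64 s, if anything falls off the work surface, if the arm or the gripper's body presses on something with over 40 N, if the wrist force passes 120 N, or if a joint passes its speed limit or range.

### The arm

A 7-joint arm with a two-finger parallel gripper is mounted at the origin on a cart in front of the work surface, level with it; the furniture and walls round the work are solid. World frame = base frame: x ahead of the robot, y to its left, z up, the work surface at z = 0. Lengths are in m, angles in rad, forces in N, time in s.
With the tool pointing down it reaches from about 0.425 to 0.875 m from the base axis. Payload 4.7 kg.
Tool frame: the origin (TCP) lies midway between the tips of the shut fingers; the grasp point (between the pads) lies 19 mm behind it; z points along the fingers, y is the direction in which the jaws open and shut (so a half turn about z gives the same grasp; the last joint's range is limited). The gripper opens to 87 mm and grips with 3 to 60 N. Pads are 19 mm wide; open, the fingers measure 117 mm over their backs; the gripper's body (75 mm by 190 mm) begins 51 mm behind the grasp point.
Start: joints at [1.243, 0.321, -0.07, 1.45, 0.023, 1.371, -0.057], TCP at [0.218, -0.612, 0.223] pointing down, gripper open.
Joint ranges: [-2.86, 2.86], [-0.3, 2.09], [-1.38, 1.24], [0.06, 2.45], [-1.56, 4.7], [0.09, 2.05], [-2.69, 2.69]. Speed limits (rad/s): [2.57, 2.57, 3.14, 3.14, 3.14, 3.14, 3.14].

### API

Orientations are given as a rotation vector (axis times angle).
In Python, from bench import monitor, eyes, order gives the robot as it stands. The module is installed in compiled form; this text tells all that it offers.
- The arm moves only by the shell command python3 -m pendant 'ROWS' [FORCE]. ROWS is JSON, a list of rows, each a list of 3 entries, a list of its own where there are three numbers: the turn, a rotation vector about the tool's x, y, z in degrees, then the shift along the tool's x, y, z in m, then the gripper command: -1 is fully open, 1 is shut, values between are in proportion. In form: [[[rx, ry, rz], [tx, ty, tz], hand], ...]. A call has 1 to 8 rows; each row shifts and turns the commanded pose from where the row before left it, along the tool's axes as they then stand; what a row does not reach is not made up. A row lasts 1/8 s, in which the tool goes at most 62.5 mm and 10.7 degrees, less where a joint would pass 70% of its speed; a pose out of reach is approached as far as the arm can. A call is refused whole if a number of a shift passes 0.0625 or a number of a turn 10.7, either way. A call with a gripper value outside its range is refused whole. The fingers move at their own pace and stop on an object; FORCE is the grip in N (left out, the last holds). Time passes only in rows, so rows that do not move let the fingers close. It gives the time, the measured TCP pose, the force and the opening at its end, in the units of the state.
- monitor.get_state(): the state, without advancing time (a new reading comes with each control period).
- eyes.get_image(name): name is "scene" or "top" or "wrist"; returns a dict with "color" (400x640x3 uint8, red, green, blue), "range_z" (400x640 float32, m along the optical axis (not along the pixel's ray), 0 where there is no reading), "fx", "fy", "cx", "cy" (pixels), "k1" (the pictures are not rectified: a ray, as slopes to the right and down, at radius r is drawn at 1 + k1 r^2 times it, then the intrinsics apply), "world_to_cam" (4x4, takes a point from world to camera coordinates). Camera axes: x right, y up, looking along -z (the intrinsics and any distortion apply to the point x, -y, -z); pixel columns grow to the right and rows downward; lengths in m; the calibration is good to about 2 mm. A picture is of the moment at which its call begins.
- order.close_job(): hands the job in, once; it reports no verdict.
The state is a dict: "time": time; "joint_positions": joint angles; "qd": joint speeds; "joint_torque": joint torques, N m; "position": TCP position; "tool_rot": TCP orientation; "ft_force": force on the tool from outside, world axes, zero at the start; "torque": the same for the moment, N m; "grip_width": opening from 0.0 (shut) to 1.0 (fully open).
Only numpy, scipy, OpenCV 4.12 (cv2) and the standard library are available. Lean on these libraries where they do the work, as an engineer would, in place of code of your own. Each camera call takes 0.05 s, during which the arm holds its last target.

## Working session

There is one attempt and no reset: what is moved stays moved. The work goes in short steps, Python scripts to look and compute and a shell command to move; the robot and the scene stay as the last step left them, time stands still between calls to the robot, and variables do not carry over. Pictures are saved under pics/ and viewed, and the job is handed in when it is done.

```bash
mkdir -p pics
cat > h.py <<'E'
import numpy as np, cv2
from bench import monitor, eyes, order
from scipy.spatial.transform import Rotation as R
def grab(n,f):
    im=eyes.get_image(n); cv2.imwrite('pics/'+f,cv2.cvtColor(im['color'],cv2.COLOR_RGB2BGR))
    np.savez('pics/'+f[:-4]+'.npz',**{k:np.array(v) for k,v in im.items()}); return im
def load(f): return dict(np.load('pics/'+f+'.npz'))
def ray(im,u,v):
    x=(np.asarray(u,float)-im['cx'])/im['fx']; y=(np.asarray(v,float)-im['cy'])/im['fy']
    a,b=x.copy(),y.copy()
    for _ in range(20):
        s=1+im['k1']*(a*a+b*b); a,b=x/s,y/s
    T=np.linalg.inv(im['world_to_cam'])
    d=np.stack([a,-b,-np.ones_like(a)],-1)@T[:3,:3].T
    return T[:3,3],d
def plane(im,u,v,z):
    o,d=ray(im,u,v); return o+d*((z-o[2])/d[...,2])[...,None]
def depth(im,u,v):
    o,d=ray(im,u,v); return o+d*im['range_z'][np.asarray(v,int),np.asarray(u,int)][...,None]
E
python3 - <<'E'
from h import *
s=monitor.get_state(); print(s)
for n in ['scene','top','wrist']:
    im=grab(n,n+'0.png'); print(n,np.linalg.inv(im['world_to_cam'])[:3].round(3).tolist(),im['fx'],im['k1'])
E
```

```text
{'time': 0.0, 'joint_positions': array([ 1.24309627,  0.32184638, -0.07007342,  1.45168315,  0.02261052,
        1.37077162, -0.05691586]), 'qd': array([-7.97512152e-04, -5.53209873e-04,  7.40576612e-05,  1.67906566e-04,
       -3.34324507e-04, -1.66769729e-03,  1.18728996e-03]), 'joint_torque': array([-1.53342253e-04, -4.91274619e+01, -4.03958475e-01, -3.12529314e+01,
       -6.37789420e-02,  4.36821766e-02,  1.80785332e-04]), 'position': array([ 0.21762801, -0.61190182,  0.22144214]), 'tool_rot': array([-3.09398015e+00, -5.33979936e-01,  6.84012335e-04]), 'ft_force': array([-0.23061869,  0.1828125 , -0.61030744]), 'torque': array([2.13431021e-02, 9.78690343e-03, 7.19816676e-05]), 'grip_width': 1.0013220484464365}
scene [[0.484, 0.532, -0.695, -0.042], [-0.875, 0.275, -0.399, -0.408], [-0.021, 0.801, 0.599, 0.571]] 371.2934603407437 -0.04658912088182305
top [[-0.016, 0.993, -0.116, 0.444], [-1.0, -0.015, 0.01, -0.06], [0.008, 0.116, 0.993, 1.066]] 467.12464605209914 0.0400625707764135
wrist [[0.336, 0.907, 0.255, 0.287], [-0.942, 0.323, 0.09, -0.587], [-0.001, -0.271, 0.963, 0.384]] 344.61595219607625 0.018822829844254346
```

View pics/top0.png

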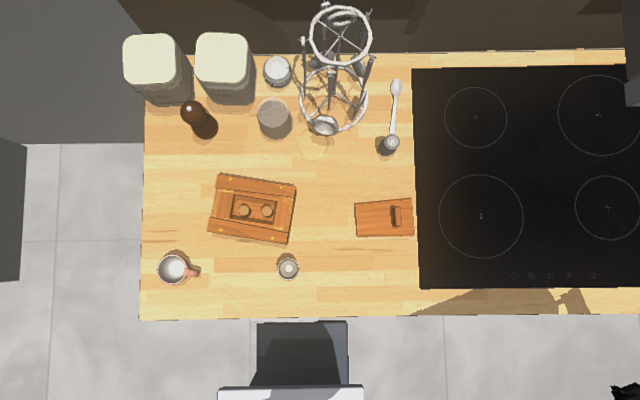

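View pics/scene0.png

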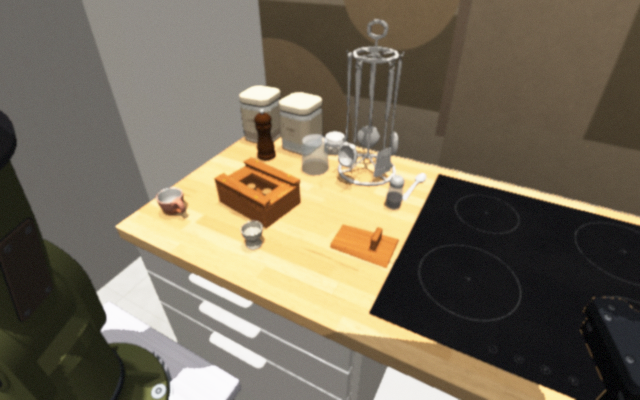

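View pics/wrist0.png

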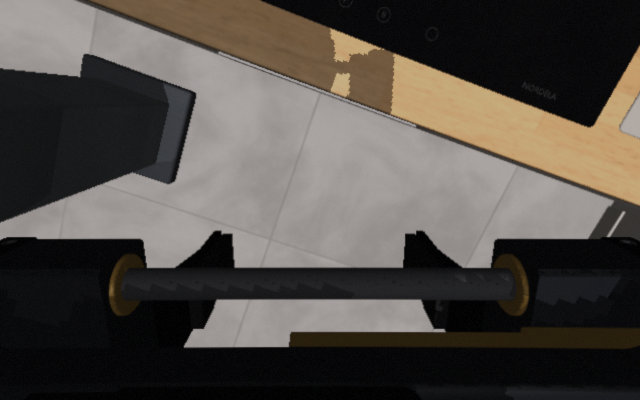

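Run:
```python
from h import *
im=cv2.imread('pics/top0.png')
cv2.imwrite('pics/z1.png',cv2.resize(im[160:260,190:310],None,fx=6,fy=6,interpolation=cv2.INTER_CUBIC))
cv2.imwrite('pics/z2.png',cv2.resize(im[180:255,335:435],None,fx=7,fy=7,interpolation=cv2.INTER_CUBIC))
d=load('top0')
hsv=cv2.cvtColor(im,cv2.COLOR_BGR2HSV)
v,u=np.mgrid[160:260,190:440]
P=depth(d,u,v); print(np.percentile(P[...,2],[5,50,95]))
for lo,hi,n in [(0.006,0.016,'lidtop'),(0.03,0.05,'handle'),(0.068,0.08,'waytops'),(0.055,0.063,'deck')]:
    m=((P[...,2]>lo)&(P[...,2]<hi)).astype(np.uint8)
    k,l,st,c=cv2.connectedComponentsWithStats(m)
    for i in range(1,k):
        if st[i,4]>25:
            q=P[l==i][:,:2]*1000; r=cv2.minAreaRect(q.astype(np.float32)); print(n,st[i],np.round(r[0],1),np.round(r[1],1),round(r[2],1),P[l==i][:,2].mean().round(4))
```

```text
[-0.00370421  0.00063297  0.07267734]
lidtop [229   7  10   7  26] [ 624.7 -310.6] [14.4 20.9] 0.4 0.0072
lidtop [240  20   9  16  42] [ 584.  -332.9] [18.4 34.7] 88.8 0.0074
lidtop [ 42  35  45  30 536] [539.3  78.2] [96.6 53.6] 80.0 0.0081
lidtop [ 165   38   60   38 1748] [ 515.8 -216.6] [ 83.3 129.9] 2.8 0.0109
lidtop [228  60   9  11  27] [ 498.  -299.9] [22.4 14.4] 33.5 0.0074
lidtop [227  70   8  12  26] [ 475.2 -299. ] [25.5 11.9] 30.5 0.0072
handle [49 45 11 11 97] [535.4  95.1] [22.  21.6] 44.5 0.0435
handle [72 46 11 11 93] [532.2  45.1] [21.6 22. ] 86.2 0.0461
handle [203  46   9  21 141] [ 517.4 -241. ] [44.1 14.7] 1.6 0.0434
waytops [  25   14   81   23 1000] [583.4  67.4] [170.5  30.2] 80.1 0.0729
waytops [  16   57   82   27 1052] [490.   84.6] [171.6  30.4] 79.9 0.073
deck [  21   28   84   45 1496] [538.4  75.2] [169.9  79.8] 80.1 0.059
```

View pics/z1.png

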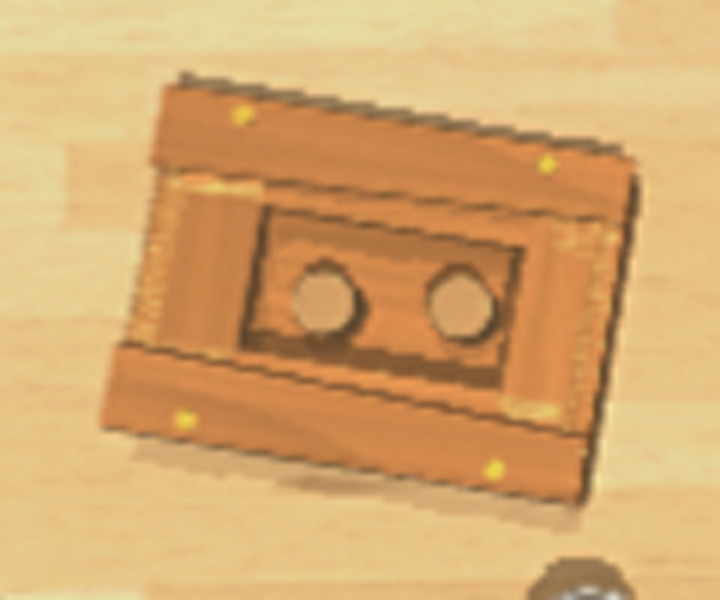

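View pics/z2.png

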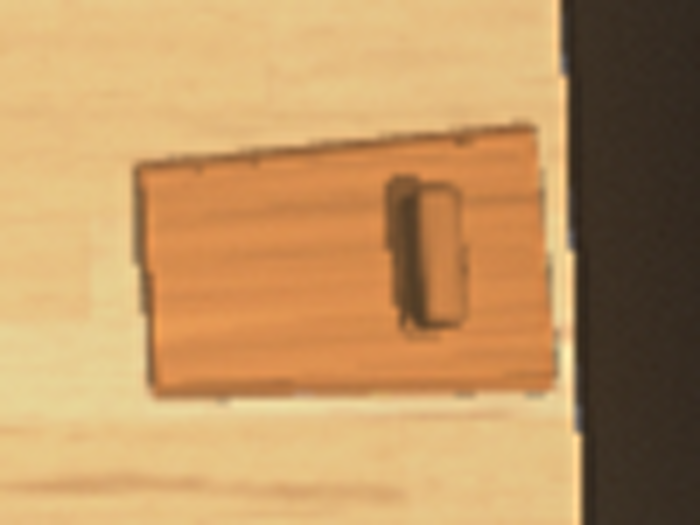

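Run:
```python
from h import *
d=load('top0'); im=cv2.cvtColor(d['color'],cv2.COLOR_RGB2HSV)
v,u=np.mgrid[0:400,0:640]; P=depth(d,u,v); Z=P[...,2]
def fitl(q):
    vx,vy,x,y=cv2.fitLine(q.astype(np.float32),cv2.DIST_HUBER,0,0.01,0.01).ravel()
    if vy<0: vx,vy=-vx,-vy
    return np.array([x,y]),np.array([vx,vy])
yaw=lambda t: np.degrees(np.arctan2(-t[0],t[1]))
def edges(mask,z,t0,side):  # per-column extents, subpixel by mask boundary
    pts=[]
    for c in range(640):
        r=np.where(mask[:,c])[0]
        if len(r)<5: continue
        pts.append((c,r.min()-0.5,r.max()+0.5))
    p=np.array(pts)[4:-4]
    return plane(d,p[:,0],p[:,1],z)[:,:2]*1000,plane(d,p[:,0],p[:,2],z)[:,:2]*1000
# lid plate
m=((Z>0.006)&(Z<0.06)); m[:180]=0;m[255:]=0;m[:,:345]=0;m[:,420:]=0
k,l,st,c=cv2.connectedComponentsWithStats(m.astype(np.uint8)); i=1+st[1:,4].argmax(); m=l==i
a,b=edges(m,0.012,0,0)
for e in (a,b): p,t=fitl(e); print('lid edge',p.round(1),yaw(t).round(2))
h=(Z>0.035)&m; q=P[h][:,:2]*1000; print('handle',q.mean(0).round(1),np.ptp(q,axis=0).round(1))
r=np.where(m.any(0))[0]
# colour
print('lid hsv',im[m].mean(0).round(0))
# lid ends
rows=[]
for rr in range(400):
    cc=np.where(m[rr])[0]
    if len(cc)>40: rows.append((rr,cc.min()-.5,cc.max()+.5))
rows=np.array(rows)[3:-3]
N=plane(d,rows[:,1],rows[:,0],.012)[:,:2]*1000;B=plane(d,rows[:,2],rows[:,0],.012)[:,:2]*1000
print('nose/back mid',N.mean(0).round(1),B.mean(0).round(1))
# box
for n,(r0,r1) in {'right':(165,205),'left':(205,255)}.items():
    w=((Z>0.067)&(Z<0.08)); w[:,:200]=0;w[:,310:]=0
    k,l,st,c=cv2.connectedComponentsWithStats(w.astype(np.uint8))
    for i in range(1,k):
        if st[i,4]>300 and r0<c[i][1]<r1:
            a,b=edges(l==i,0.074,0,0)
            for e in (a,b): p,t=fitl(e[6:-6]); print(n,p.round(1),'yaw',yaw(t).round(2), 'x at y=76:',(p+t*(76-p[1])/t[1]).round(1))
            q=P[l==i][:,:2]*1000; print(' center',cv2.minAreaRect(q.astype(np.float32)))
for n,(uu,vv) in {'salt':(390,143),'egg':(288,268)}.items(): print(n,P[vv-3:vv+4,uu-3:uu+4].mean((0,1)).round(3))
```

```text
lid edge [ 554.3 -217. ] 4.9
lid edge [ 478.1 -210.9] -0.59
handle [ 516.6 -240.5] [44.1 14.9]
lid hsv [ 14. 162. 204.]
nose/back mid [ 515.3 -151.2] [ 513.4 -281. ]
right [598.1  67.4] yaw -10.04 x at y=76: [599.6  76. ]
right [569.8  62.2] yaw -7.84 x at y=76: [571.7  76. ]
 center ((583.3505249023438, 67.44420623779297), (170.45216369628906, 30.239484786987305), 80.14854431152344)
left [502.5  84.6] yaw -12.45 x at y=76: [500.6  76. ]
left [474.5  84.4] yaw -10.24 x at y=76: [473.  76.]
 center ((489.9856262207031, 84.56119537353516), (171.56748962402344, 30.364139556884766), 79.90160369873047)
salt [ 0.671 -0.223  0.086]
egg [0.407 0.001 0.021]
```

```bash
cat >> h.py <<'E'
def to(x,y,z,yaw):
    s=monitor.get_state(); M=R.from_rotvec(s['tool_rot']).as_matrix(); p=s['position']
    c=np.radians(yaw); T=np.array([[np.cos(c),np.sin(c),0],[np.sin(c),-np.cos(c),0],[0,0,-1]]).T
    print('t',round(s['time'],2),'p',p.round(4),'yaw',np.degrees(np.arctan2(M[1,0],M[0,0])).round(2),'tilt z',M[:,2].round(4),'f',s['ft_force'].round(1),'tq',s['torque'].round(2),'g',round(s['grip_width'],3))
    print('turn(deg,tool)',np.degrees(R.from_matrix(M.T@T).as_rotvec()).round(2),'shift tool now',(M.T@(np.array([x,y,z])-p)).round(4),'shift after turn',(T.T@(np.array([x,y,z])-p)).round(4))
E
python3 -c "
from h import *
to(.5168,-.2405,.15,2.15)"
python3 -m pendant '[[[0,0,8.8],[0,0,0],-1],[[0,0,8.8],[0,0,0],-1],[[0,0,0],[0.0313,-0.036,0],-1],[[0,0,0],[0.0313,-0.036,0],-1],[[0,0,0],[0.0313,-0.036,0],-1],[[0,0,0],[0.0313,-0.036,0],-1],[[0,0,0],[0.0313,-0.036,0],-1],[[0,0,0],[0.0313,-0.036,0],-1]]' 30
python3 -c "
from h import *
to(.5168,-.2405,.15,2.15)"
```

```text
t 0.15 p [ 0.2177 -0.612   0.2217] yaw 19.59 tilt z [-5.0e-04  1.3e-03 -1.0e+00] f [0.3 0.6 0.2] tq [ 0.   -0.04 -0.01] g 1.0
turn(deg,tool) [-0.08  0.02 17.44] shift tool now [ 0.4064 -0.2497  0.0721] shift after turn [ 0.3128 -0.3601  0.0717]
time: 1.15
position: [0.3988, -0.3886, 0.2224]
tool_rot: [-3.141, -0.054, 0.0]
ft_force: [-0.5, -0.8, -0.1]
grip_width: 0.999
t 1.15 p [ 0.3988 -0.3886  0.2224] yaw 1.98 tilt z [-2.e-04  0.e+00 -1.e+00] f [-0.5 -0.8 -0.1] tq [-0.03 -0.03 -0.04] g 0.999
turn(deg,tool) [-0.    0.01 -0.17] shift tool now [ 0.1231 -0.1439  0.0724] shift after turn [ 0.1235 -0.1436  0.0724]
```

```bash
python3 -m pendant '[[[0,0,0],[0.0308,-0.036,0.01],-1],[[0,0,0],[0.0308,-0.036,0.01],-1],[[0,0,0],[0.0308,-0.036,0.01],-1],[[0,0,0],[0.0308,-0.036,0.01],-1],[[0,0,0],[0,0,0],-1]]' 
python3 -c "
from h import *
to(.5168,-.2405,.016,2.15)
grab('wrist','w1.png')"
```

```text
time: 1.78
position: [0.5181, -0.2365, 0.1815]
tool_rot: [-3.138, -0.067, 0.001]
ft_force: [-0.4, -0.1, 0.5]
grip_width: 1.0
t 1.77 p [ 0.5181 -0.2365  0.1815] yaw 2.45 tilt z [-6.0e-04  3.1e-03 -1.0e+00] f [-0.4 -0.1  0.5] tq [-0.04  0.05  0.01] g 1.0
turn(deg,tool) [-0.18  0.03  0.3 ] shift tool now [-0.0014  0.0044  0.1654] shift after turn [-0.0015  0.0039  0.1655]
```

View pics/w1.png

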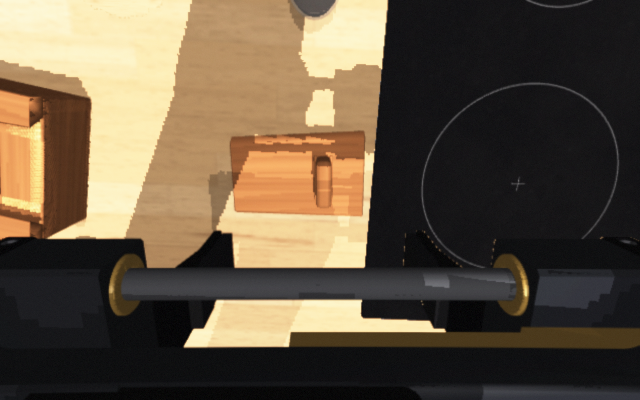

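```bash
python3 -c "
from h import *
d=load('w1')
v,u=np.mgrid[120:225,225:370]; P=depth(d,u,v); Z=P[...,2]
h=(Z>.036)&(Z<.056); q=P[h]; print(h.sum(),q.mean(0).round(4),cv2.minAreaRect((q[:,:2]*1000).astype(np.float32)))
m=(Z>.005)&(Z<.056); q=P[m]; print(m.sum(),cv2.minAreaRect((q[:,:2]*1000).astype(np.float32)), np.median(Z[(Z>.005)&(Z<.02)]))
to(.5168,-.2405,.016,2.15)
"
```

```text
753 [ 0.5204 -0.24    0.045 ] ((519.239013671875, -240.05856323242188), (43.35302734375, 13.705626487731934), 2.8098747730255127)
10123 ((510.8627014160156, -218.2373046875), (94.98167419433594, 136.7742156982422), 4.777288913726807) 0.01187936528682193
t 1.82 p [ 0.5167 -0.2397  0.1818] yaw 2.23 tilt z [-0.0012  0.001  -1.    ] f [-0.1 -0.2 -0.6] tq [0.   0.06 0.04] g 1.001
turn(deg,tool) [-0.06  0.07  0.08] shift tool now [0.0002 0.001  0.1658] shift after turn [0.     0.0008 0.1658]
```

```bash
python3 -m pendant '[[[0,0,0],[0.001,0.0005,0.04],-1],[[0,0,0],[0,0,0.04],-1],[[0,0,0],[0,0,0.04],-1],[[0,0,0],[0,0,0.025],-1],[[0,0,0],[0,0,0.0195],-1],[[0,0,0],[0,0,0],-1],[[0,0,0],[0,0,0],-1]]' 
python3 -c "
from h import *
to(.5168,-.2405,.016,2.15)"
```

```text
time: 2.7
position: [0.5179, -0.2431, 0.0192]
tool_rot: [3.14, 0.054, 0.003]
ft_force: [-0.6, -0.6, 0.4]
grip_width: 1.0
t 2.7 p [ 0.5179 -0.2431  0.0192] yaw 1.95 tilt z [ 0.0016 -0.0011 -1.    ] f [-0.6 -0.6  0.4] tq [0.02 0.05 0.  ] g 1.0
turn(deg,tool) [ 0.06 -0.09 -0.2 ] shift tool now [-0.0011 -0.0027  0.0032] shift after turn [-0.001  -0.0027  0.0032]
```

```bash
python3 -m pendant '[[[0,0,0],[0,-0.002,0.002],-1],[[0,0,0],[0,0,0],1],[[0,0,0],[0,0,0],1],[[0,0,0],[0,0,0],1],[[0,0,0],[0,0,0],1],[[0,0,0],[0,0,0],1],[[0,0,0],[0,0,0],1],[[0,0,0],[0,0,0],1]]' 30
python3 -c "
from h import *
to(.5168,-.2405,.016,2.15)"
```

```text
time: 3.7
position: [0.5171, -0.2403, 0.016]
tool_rot: [3.141, 0.054, -0.0]
ft_force: [-0.3, -0.3, -1.0]
grip_width: 0.288
t 3.7 p [ 0.5171 -0.2403  0.016 ] yaw 1.99 tilt z [-1.e-04 -0.e+00 -1.e+00] f [-0.3 -0.3 -1. ] tq [-0.01  0.02 -0.03] g 0.288
turn(deg,tool) [ 0.    0.01 -0.16] shift tool now [-0.0003  0.0001  0.    ] shift after turn [-0.0003  0.0001  0.    ]
```

```bash
python3 -m pendant '[[[0,0,0],[0,0,0],1],[[0,0,0],[0,0,0],1],[[0,0,0],[0,0,0],1],[[0,0,0],[0,0,-0.02],1],[[0,0,0],[0,0,-0.03],1],[[0,0,0],[0,0,-0.03],1],[[0,0,0],[0,0,0],1]]' 
python3 -c "
from h import *
to(.5168,-.2405,.096,-10.15)
grab('top','t2.png');grab('wrist','w2.png')"
```

```text
time: 4.58
position: [0.5194, -0.2412, 0.0998]
tool_rot: [3.138, 0.054, 0.009]
ft_force: [-0.2, -0.7, -1.0]
grip_width: 0.16
t 4.58 p [ 0.5194 -0.2412  0.0998] yaw 1.98 tilt z [ 0.0059 -0.0032 -1.    ] f [-0.2 -0.7 -1. ] tq [-0.02 -0.02  0.03] g 0.16
turn(deg,tool) [ 0.16 -0.35 12.13] shift tool now [-0.0026 -0.0009  0.0038] shift after turn [-0.0027 -0.0003  0.0038]
```

View pics/w2.png

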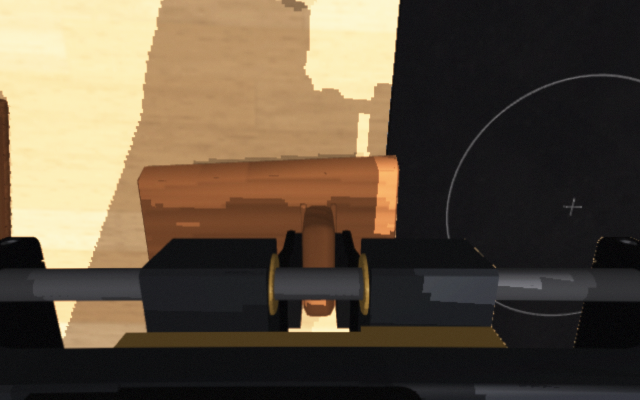

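View pics/t2.png

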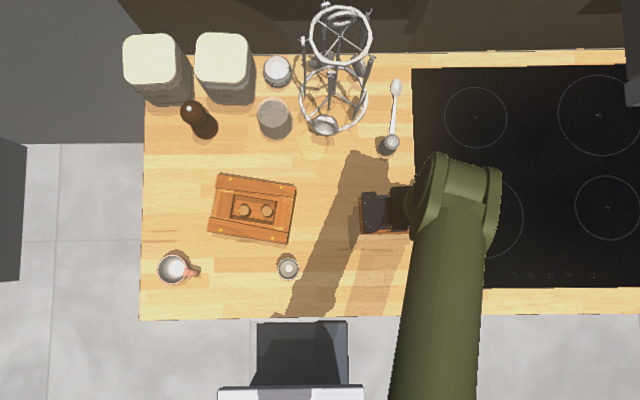

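```bash
python3 -c "
from h import *
to(.503,-.111,.095,-10.15)"
python3 -m pendant '[[[0,0,6.1],[0,0,0],1],[[0,0,6.05],[0,0,0],1],[[0,0,0],[-0.0092,-0.032,0],1],[[0,0,0],[-0.0092,-0.032,0],1],[[0,0,0],[-0.0092,-0.032,0],1],[[0,0,0],[-0.0092,-0.029,0],1],[[0,0,0],[0,0,0],1],[[0,0,0],[0,0,0],1]]' 
python3 -c "
from h import *
to(.503,-.111,.078,-10.15)
grab('top','t3.png');grab('wrist','w3.png')"
```

```text
t 4.67 p [ 0.517  -0.2403  0.0963] yaw 1.98 tilt z [ 1.e-04 -4.e-04 -1.e+00] f [-0.5  0.8 -2.5] tq [-0.02  0.07  0.04] g 0.159
turn(deg,tool) [ 2.000e-02 -1.000e-02  1.213e+01] shift tool now [-0.0095 -0.1297  0.0012] shift after turn [-0.0365 -0.1248  0.0013]
time: 5.68
position: [0.5023, -0.1115, 0.0952]
tool_rot: [3.129, -0.279, -0.003]
ft_force: [-0.1, -1.1, -1.6]
grip_width: 0.155
t 5.67 p [ 0.5023 -0.1115  0.0952] yaw -10.18 tilt z [-1.7e-03 -2.0e-04 -1.0e+00] f [-0.1 -1.1 -1.6] tq [-0.02  0.01  0.01] g 0.155
turn(deg,tool) [ 0.03  0.09 -0.03] shift tool now [ 0.0007 -0.0006  0.0172] shift after turn [ 0.0006 -0.0006  0.0172]
```

View pics/w3.png

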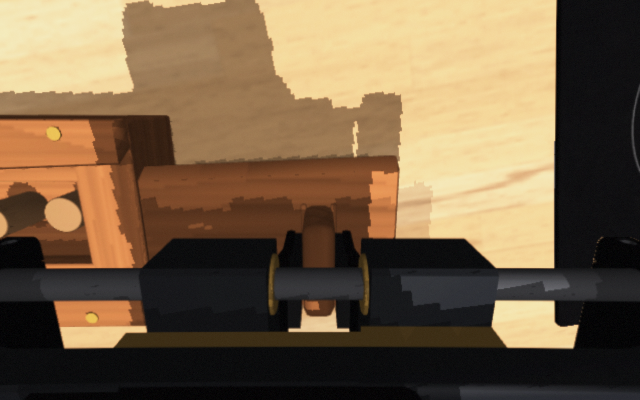

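View pics/t3.png

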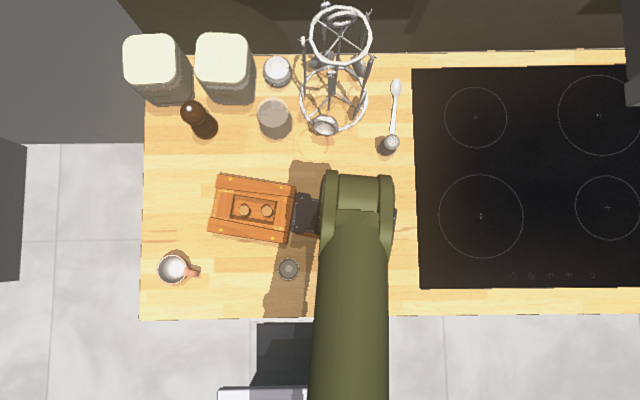

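```bash
python3 -c "
from h import *
d=load('w3')
v,u=np.mgrid[100:240,0:420]; P=depth(d,u,v)*1000
B=np.array([536.5,76.]); a=np.radians(-10.15); yb=np.array([-np.sin(a),np.cos(a)]); xb=np.array([np.cos(a),np.sin(a)])
X=(P[...,:2]-B)@xb; Y=(P[...,:2]-B)@yb; Z=P[...,2]
for y in range(-80,-5,10):
    s=(abs(Y-y)<3)&(Z>69)&(Z<80)&(X>0); 
    if s.sum()>3: print('way y',y,'inner x',np.percentile(X[s],1).round(1),'exp',round(37.6-.04*(y+85),1),'outer',np.percentile(X[s],99).round(1),'z',np.median(Z[s]).round(1))
s=(X>42)&(X<58)&(Z>69)&(Z<80); print('way end Y', np.percentile(Y[s],1).round(1))
s=(abs(X)<30)&(abs(Z-60)<4)&(Y>-100); print('deck',s.sum(), np.percentile(Y[s],1).round(1),np.median(Z[s]))
for y in range(-225,-100,10):
    s=(abs(Y-y)<3)&(Z>82)&(Z<100)&(X>10)
    if s.sum()>3: print('lid y',y,'x edge',np.percentile(X[s],99).round(1),'exp',round(38.07-.04*(y+165+65),1),'z',np.median(Z[s]).round(1))
s=(X>10)&(X<30)&(Z>82)&(Z<96); print('nose/back',np.percentile(Y[s],[0.5,99.5]).round(1))
s=(Z>107)&(Z<135)&(X>5)&(X<30)&(abs(Y+190)<14);q=P[s]; print('handle',s.sum(),np.median(Y[s]),np.percentile(X[s],99.5))
"
```

```text
way y -80 inner x 39.5 exp 37.4 outer 63.0 z 73.7
way y -70 inner x 39.4 exp 37.0 outer 62.9 z 73.8
way y -60 inner x 38.9 exp 36.6 outer 62.9 z 73.8
way y -50 inner x 38.3 exp 36.2 outer 63.3 z 73.9
way y -40 inner x 37.8 exp 35.8 outer 63.3 z 73.8
way y -30 inner x 37.7 exp 35.4 outer 63.2 z 73.8
way y -20 inner x 37.1 exp 35.0 outer 44.8 z 73.5
way end Y -178.0
deck 4203 -83.2 59.83312475806807
lid y -225 x edge 44.3 exp 37.9 z 91.2
lid y -215 x edge 43.7 exp 37.5 z 91.2
lid y -205 x edge 43.6 exp 37.1 z 91.1
lid y -195 x edge 42.9 exp 36.7 z 91.1
lid y -185 x edge 42.6 exp 36.3 z 91.1
lid y -175 x edge 42.1 exp 35.9 z 91.1
lid y -165 x edge 41.7 exp 35.5 z 91.0
lid y -155 x edge 41.1 exp 35.1 z 91.0
lid y -145 x edge 40.6 exp 34.7 z 91.0
lid y -135 x edge 40.4 exp 34.3 z 91.0
lid y -125 x edge 40.1 exp 33.9 z 90.9
lid y -115 x edge 39.4 exp 33.5 z 91.0
lid y -105 x edge 39.0 exp 33.1 z 90.9
nose/back [-229.5 -101.7]
handle 834 -190.25911960207267 23.518005458244936
```

```bash
python3 -c "
from h import *
d=load('w3')
v,u=np.mgrid[100:240,0:420]; P=depth(d,u,v)*1000
B=np.array([536.5,76.]); a=np.radians(-10.15); yb=np.array([-np.sin(a),np.cos(a)]); xb=np.array([np.cos(a),np.sin(a)])
X=(P[...,:2]-B)@xb; Y=(P[...,:2]-B)@yb; Z=P[...,2]
ys=[];xs=[]
for y in range(-225,-100,6):
    s=(abs(Y-y)<3)&(Z>90)&(Z<95)&(X>10)
    if s.sum()>3: ys.append(y); xs.append(np.percentile(X[s],99))
print(np.polyfit(np.array(ys)+165,xs,1), 'exp -.04,',38.07-.04*65)
"
```

```text
[-0.0446491 37.2773021] exp -.04, 35.47
```

```bash
python3 -m pendant '[[[0,0,0],[0,0,0.009],1],[[0,0,0],[0,0,0.008],1],[[0,0,0],[0,0,0],1],[[0,0,0],[0,-0.006,0],1],[[0,0,0],[0,-0.006,0],1],[[0,0,0],[0,-0.006,0],1],[[0,0,0],[0,-0.006,0],1],[[0,0,0],[0,0,0],1]]' 
python3 -c "
from h import *
to(.503+.0042,-.111+.0236,.078,-10.15)"
```

```text
time: 6.78
position: [0.5074, -0.0864, 0.0791]
tool_rot: [-3.129, 0.276, -0.0]
ft_force: [-1.1, 0.1, -2.0]
grip_width: 0.154
t 6.78 p [ 0.5074 -0.0864  0.0791] yaw -10.09 tilt z [ 2.e-04  0.e+00 -1.e+00] f [-1.1  0.1 -2. ] tq [0.02 0.05 0.02] g 0.154
turn(deg,tool) [-0.   -0.01  0.06] shift tool now [-0.      0.001   0.0011] shift after turn [-0.      0.001   0.0011]
```

```bash
python3 -m pendant '[[[0,0,0],[0,-0.005,0.0007],1],[[0,0,0],[0,-0.005,0.0007],1],[[0,0,0],[0,-0.005,0],1],[[0,0,0],[0,-0.005,0],1],[[0,0,0],[0,0,0],1],[[0,0,0],[0,0,0],1]]' 
python3 -c "
from h import *
to(.503+.0078,-.111+.043,.077,-10.15);grab('wrist','w4.png')"
```

```text
time: 7.52
position: [0.5107, -0.0677, 0.0776]
tool_rot: [3.129, -0.278, -0.0]
ft_force: [0.6, -0.7, -1.8]
grip_width: 0.162
t 7.53 p [ 0.5107 -0.0677  0.0776] yaw -10.17 tilt z [-1.e-04 -3.e-04 -1.e+00] f [ 0.6 -0.7 -1.8] tq [ 0.01  0.09 -0.07] g 0.162
turn(deg,tool) [ 0.02  0.   -0.02] shift tool now [0.0001 0.0003 0.0006] shift after turn [0.0001 0.0003 0.0006]
```

View pics/w4.png

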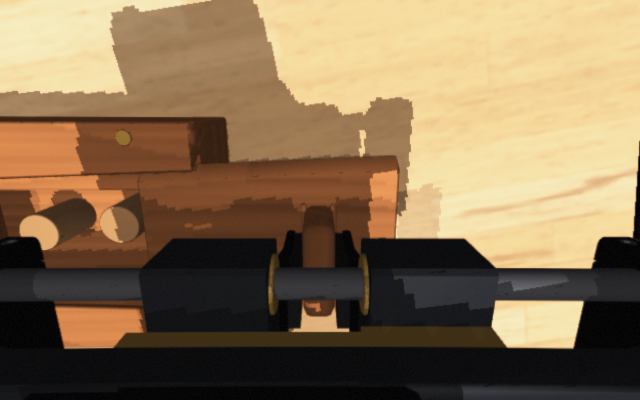

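```bash
for i in 1; do python3 -m pendant '[[[0,0,0],[0,-0.005,0.0003],1],[[0,0,0],[0,-0.005,0],1],[[0,0,0],[0,-0.005,0],1],[[0,0,0],[0,-0.005,0],1],[[0,0,0],[0,0,0],1]]'; done
python3 -c "
from h import *
to(.503+.0113,-.111+.0627,.077,-10.15)"
python3 -m pendant '[[[0,0,0],[0,-0.005,0],1],[[0,0,0],[0,-0.005,0],1],[[0,0,0],[0,-0.005,0],1],[[0,0,0],[0,-0.005,0],1],[[0,0,0],[0,0,0],1],[[0,0,0],[0,0,0],1]]'
python3 -c "
from h import *
to(.503+.0148,-.111+.0824,.077,-10.15)"
```

```text
time: 8.2
position: [0.5144, -0.0471, 0.0774]
tool_rot: [-3.129, 0.277, -0.0]
ft_force: [-0.2, -0.2, -1.5]
grip_width: 0.155
t 8.2 p [ 0.5144 -0.0471  0.0774] yaw -10.11 tilt z [ 1.e-04  1.e-04 -1.e+00] f [-0.2 -0.2 -1.5] tq [-0.01  0.08 -0.03] g 0.155
turn(deg,tool) [-0.01 -0.    0.04] shift tool now [0.0001 0.0012 0.0004] shift after turn [0.0001 0.0012 0.0004]
time: 8.95
position: [0.5178, -0.0283, 0.0773]
tool_rot: [3.129, -0.278, -0.0]
ft_force: [0.3, 0.3, -2.1]
grip_width: 0.159
t 8.95 p [ 0.5178 -0.0283  0.0773] yaw -10.17 tilt z [-1.e-04 -3.e-04 -1.e+00] f [ 0.3  0.3 -2.1] tq [-0.03  0.02 -0.01] g 0.159
turn(deg,tool) [ 0.02  0.   -0.02] shift tool now [0.0001 0.0003 0.0003] shift after turn [0.0001 0.0003 0.0003]
```

```bash
python3 -m pendant '[[[0,0,0],[0,-0.005,0],1],[[0,0,0],[0,-0.005,0],1],[[0,0,0],[0,-0.005,0],1],[[0,0,0],[0,-0.005,0],1],[[0,0,0],[0,0,0.0008],1],[[0,0,0],[0,0,0],1]]'
python3 -c "
from h import *
to(.503+.0183,-.111+.102,.077,-10.15);grab('wrist','w5.png')"
```

```text
time: 9.7
position: [0.5212, -0.0086, 0.0764]
tool_rot: [3.129, -0.278, -0.0]
ft_force: [0.5, -0.3, -1.3]
grip_width: 0.158
t 9.7 p [ 0.5212 -0.0086  0.0764] yaw -10.17 tilt z [-3.e-04 -2.e-04 -1.e+00] f [ 0.5 -0.3 -1.3] tq [0.   0.01 0.02] g 0.158
turn(deg,tool) [ 0.02  0.01 -0.02] shift tool now [ 0.0001  0.0004 -0.0006] shift after turn [ 0.0001  0.0004 -0.0006]
```

View pics/w5.png

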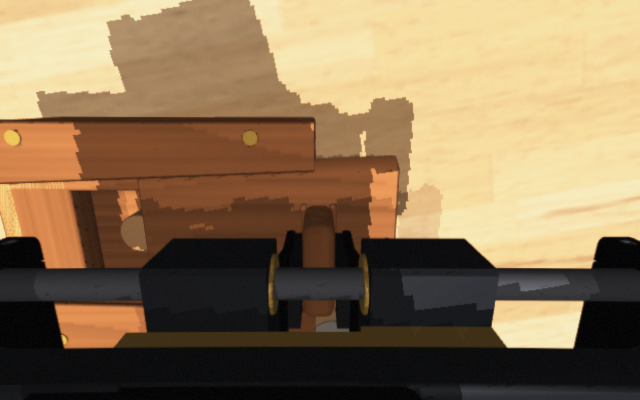

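```bash
python3 -m pendant '[[[0,0,0],[0,0,0],0.2],[[0,0,0],[0,0,0],0.2],[[0,0,0],[0,0,0],0.2],[[0,0,0],[0,0,-0.025],0.2],[[0,0,0],[0,0,-0.025],0.2],[[0,0,0],[0,0.02,0],1],[[0,0,0],[0,0.02,0],1],[[0,0,0],[0,0,0],1]]'
python3 -c "
from h import *
to(.503+.0183,-.111+.102,.077,-10.15);grab('wrist','w6.png')"
```

```text
time: 10.75
position: [0.5141, -0.0495, 0.1266]
tool_rot: [3.128, -0.283, 0.0]
ft_force: [0.3, 0.8, -0.8]
grip_width: 0.141
t 10.75 p [ 0.5141 -0.0495  0.1266] yaw -10.35 tilt z [-0.e+00 -8.e-04 -1.e+00] f [ 0.3  0.8 -0.8] tq [0.04 0.09 0.01] g 0.141
turn(deg,tool) [ 0.04 -0.01 -0.2 ] shift tool now [-0.0002 -0.0412  0.0495] shift after turn [-0.     -0.0411  0.0496]
```

View pics/w6.png

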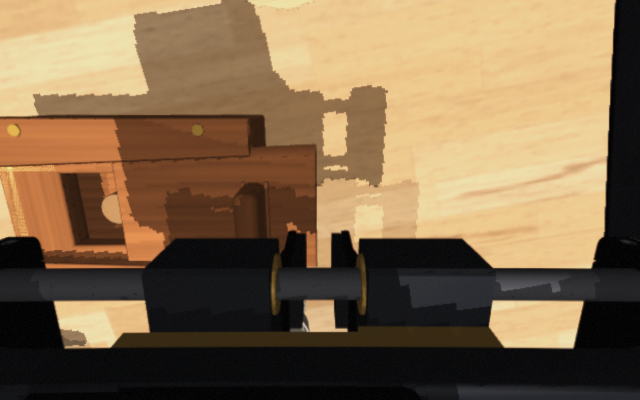

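```bash
python3 -m pendant '[[[0,0,0],[0,0,0],1],[[0,0,0],[0,0,0.02],1],[[0,0,0],[0,0,0.02],1],[[0,0,0],[0,0,0.007],1],[[0,0,0],[0,0,0],1],[[0,0,0],[0,-0.005,0],1],[[0,0,0],[0,-0.005,0],1],[[0,0,0],[0,0,0],1]]'
python3 -c "
from h import *
to(.503+.0183,-.111+.102,.078,-10.15)"
```

```text
time: 11.8
position: [0.5165, -0.0371, 0.08]
tool_rot: [-3.129, 0.276, -0.001]
ft_force: [0.2, 0.1, -0.4]
grip_width: 0.004
t 11.8 p [ 0.5165 -0.0371  0.08  ] yaw -10.1 tilt z [ 9.e-04  0.e+00 -1.e+00] f [ 0.2  0.1 -0.4] tq [ 0.02 -0.    0.02] g 0.004
turn(deg,tool) [-0.01 -0.05  0.05] shift tool now [-0.0002 -0.0286  0.002 ] shift after turn [-0.0002 -0.0286  0.002 ]
```

```bash
python3 -m pendant '[[[0,0,0],[0,-0.004,0],1],[[0,0,0],[0,-0.004,0],1],[[0,0,0],[0,-0.003,0],1],[[0,0,0],[0,-0.002,0],1],[[0,0,0],[0,0,0],1]]'
python3 -c "
from h import *
to(.503+.0183,-.111+.102,.078,-10.15)"
python3 -m pendant '[[[0,0,0],[0,-0.003,0],1],[[0,0,0],[0,-0.003,0],1],[[0,0,0],[0,-0.003,0],1],[[0,0,0],[0,-0.003,0],1],[[0,0,0],[0,0,0],1]]'
python3 -c "
from h import *
to(.503+.0183,-.111+.102,.078,-10.15);grab('wrist','w7.png')"
```

```text
time: 12.42
position: [0.5183, -0.0252, 0.0795]
tool_rot: [3.129, -0.278, -0.0]
ft_force: [0.7, -0.4, 0.3]
grip_width: 0.006
t 12.43 p [ 0.5183 -0.0252  0.0795] yaw -10.16 tilt z [-1.e-04 -1.e-04 -1.e+00] f [ 0.7 -0.4  0.3] tq [ 0.02  0.03 -0.03] g 0.006
turn(deg,tool) [ 0.01  0.01 -0.01] shift tool now [ 0.0001 -0.0164  0.0015] shift after turn [ 0.0001 -0.0164  0.0015]
time: 13.05
position: [0.5206, -0.0128, 0.0796]
tool_rot: [-3.129, 0.277, -0.0]
ft_force: [-0.3, 0.8, 0.4]
grip_width: 0.002
t 13.05 p [ 0.5206 -0.0128  0.0796] yaw -10.13 tilt z [ 1.e-04  3.e-04 -1.e+00] f [-0.3  0.8  0.4] tq [ 0.03  0.02 -0.01] g 0.002
turn(deg,tool) [-0.02 -0.01  0.02] shift tool now [ 0.0001 -0.0039  0.0016] shift after turn [ 0.0001 -0.0039  0.0016]
```

View pics/w7.png

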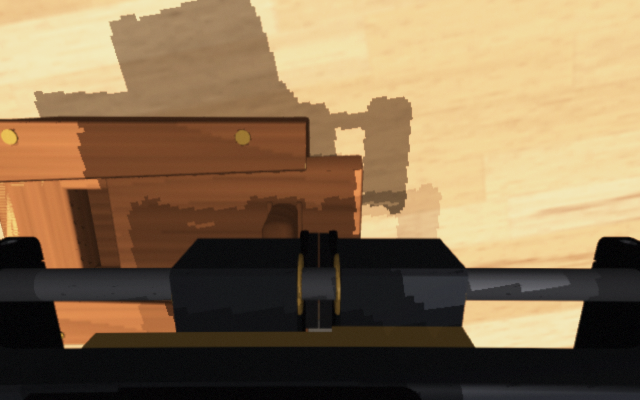

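```bash
cat >> h.py <<'E'
def st():
    s=monitor.get_state(); M=R.from_rotvec(s['tool_rot']).as_matrix(); a=np.radians(-10.15)
    yb=np.array([-np.sin(a),np.cos(a),0]); xb=np.array([np.cos(a),np.sin(a),0]); B=np.array([.5365,.076,0])
    p=s['position']; f=s['ft_force']; print('t',round(s['time'],2),'xb yb z',((p-B)@xb).round(4),((p-B)@yb).round(4),p[2].round(4),'f',(f@xb).round(1),(f@yb).round(1),f[2].round(1),'yaw',np.degrees(np.arctan2(M[1,0],M[0,0])).round(2),'lid y est',((p-B)@yb+.043).round(4))
E
python3 -m pendant '[[[0,0,0],[0,-0.003,0.001],1],[[0,0,0],[0,-0.003,0],1],[[0,0,0],[0,-0.003,0],1],[[0,0,0],[0,-0.003,0],1],[[0,0,0],[0,-0.003,0],1]]' >/dev/null
python3 -c "
from h import *
st()"
for i in 1; do python3 -m pendant '[[[0,0,0],[0,-0.0015,0],1],[[0,0,0],[0,-0.0015,0],1]]' >/dev/null; done
python3 -c "
from h import *
st()"
```

```text
t 13.72 xb yb z 0.0001 -0.0757 0.0787 f 0.3 -3.0 2.9 yaw -10.17 lid y est -0.0327
t 13.97 xb yb z 0.0 -0.0729 0.0786 f -0.6 -1.7 3.5 yaw -10.17 lid y est -0.0299
```

```bash
python3 -m pendant '[[[0,0,0],[0,-0.001,0],1],[[0,0,0],[0,-0.001,0],1],[[0,0,0],[0,-0.001,0],1]]' >/dev/null
python3 -c "
from h import *
st()"
python3 -m pendant '[[[0,0,0],[0,-0.001,0],1],[[0,0,0],[0,-0.001,0],1],[[0,0,0],[0,-0.001,0],1]]' >/dev/null
python3 -c "
from h import *
st()"
python3 -m pendant '[[[0,0,0],[0,-0.001,0],1],[[0,0,0],[0,-0.001,0],1]]' >/dev/null
python3 -c "
from h import *
st()"
```

```text
t 14.35 xb yb z -0.0 -0.0698 0.0785 f 0.3 -2.6 1.9 yaw -10.17 lid y est -0.0268
t 14.72 xb yb z -0.0 -0.0668 0.0785 f -0.0 -2.3 2.5 yaw -10.17 lid y est -0.0238
t 14.97 xb yb z -0.0001 -0.0648 0.0785 f -0.1 -2.1 2.3 yaw -10.17 lid y est -0.0218
```

```bash
python3 -m pendant '[[[0,0,0],[0,-0.001,0],1],[[0,0,0],[0,-0.001,0],1]]' >/dev/null
python3 -c "
from h import *
st()"
```

```text
t 15.22 xb yb z -0.0 -0.0627 0.0785 f 0.1 -2.2 4.0 yaw -10.17 lid y est -0.0197
```

```bash
python3 -m pendant '[[[0,0,0],[0,-0.001,0],1],[[0,0,0],[0,-0.001,0],1]]' >/dev/null
python3 -c "
from h import *
st()"
```

```text
t 15.47 xb yb z -0.0 -0.0607 0.0785 f 0.4 -1.8 1.7 yaw -10.16 lid y est -0.0177
```

```bash
python3 -m pendant '[[[0,0,0],[0,-0.001,0],1],[[0,0,0],[0,-0.001,0],1]]' >/dev/null
python3 -c "
from h import *
st()"
```

```text
t 15.72 xb yb z -0.0001 -0.0588 0.0785 f -0.1 -3.4 1.7 yaw -10.16 lid y est -0.0158
```

```bash
python3 -m pendant '[[[0,0,0],[0,-0.001,0],1],[[0,0,0],[0,-0.001,0],1]]' >/dev/null
python3 -c "
from h import *
st()"
```

```text
t 15.97 xb yb z -0.0001 -0.0568 0.0785 f 1.0 -2.6 2.8 yaw -10.17 lid y est -0.0138
```

```bash
python3 -m pendant '[[[0,0,0],[0,-0.001,0],1],[[0,0,0],[0,-0.001,0],1]]' >/dev/null
python3 -c "
from h import *
st()"
```

```text
t 16.23 xb yb z -0.0001 -0.0548 0.0785 f -0.8 -3.2 3.6 yaw -10.17 lid y est -0.0118
```

```bash
python3 -c "
from h import *
st();grab('wrist','w8.png')"
```

```text
t 16.23 xb yb z -0.0001 -0.0548 0.0785 f -0.8 -3.2 3.6 yaw -10.17 lid y est -0.0118
```

View pics/w8.png

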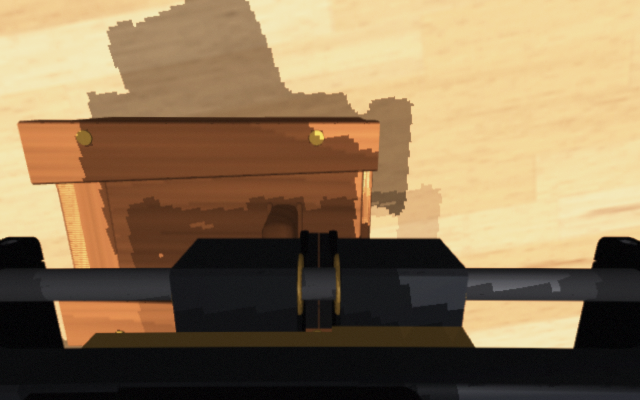

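```bash
python3 -m pendant '[[[0,0,0],[0,-0.001,0],1],[[0,0,0],[0,-0.001,0],1]]' >/dev/null
python3 -c "
from h import *
st()"
```

```text
t 16.52 xb yb z -0.0 -0.0528 0.0785 f -0.2 -3.4 3.6 yaw -10.17 lid y est -0.0098
```

```bash
python3 -m pendant '[[[0,0,0],[0,-0.001,0],1],[[0,0,0],[0,-0.001,0],1]]' >/dev/null
python3 -c "
from h import *
st()"
```

```text
t 16.77 xb yb z -0.0 -0.0507 0.0785 f -0.2 -3.0 3.1 yaw -10.17 lid y est -0.0077
```

```bash
python3 -m pendant '[[[0,0,0],[0,-0.001,0],1],[[0,0,0],[0,-0.001,0],1]]' >/dev/null
python3 -c "
from h import *
st()"
```

```text
t 17.02 xb yb z -0.0 -0.0487 0.0785 f -0.3 -2.4 2.7 yaw -10.16 lid y est -0.0057
```

```bash
python3 -m pendant '[[[0,0,0],[0,-0.001,0],1],[[0,0,0],[0,-0.001,0],1]]' >/dev/null
python3 -c "
from h import *
st()"
```

```text
t 17.27 xb yb z -0.0 -0.0468 0.0785 f 0.2 -3.2 3.3 yaw -10.16 lid y est -0.0038
```

```bash
python3 -m pendant '[[[0,0,0],[0,-0.001,0],1]]' >/dev/null
python3 -c "
from h import *
st()"
```

```text
t 17.4 xb yb z -0.0 -0.0458 0.0785 f -0.1 -3.1 3.7 yaw -10.17 lid y est -0.0028
```

```bash
python3 -m pendant '[[[0,0,0],[0,-0.001,0],1]]' >/dev/null
python3 -c "
from h import *
st()"
```

```text
t 17.52 xb yb z -0.0 -0.0447 0.0785 f 0.8 -2.7 3.9 yaw -10.17 lid y est -0.0017
```

```bash
python3 -m pendant '[[[0,0,0],[0,-0.001,0],1]]' >/dev/null
python3 -c "
from h import *
st()"
```

```text
t 17.65 xb yb z -0.0 -0.0438 0.0785 f -0.1 -2.7 3.5 yaw -10.17 lid y est -0.0008
```

```bash
python3 -m pendant '[[[0,0,0],[0,-0.001,0],1]]' >/dev/null
python3 -c "
from h import *
st()"
```

```text
t 17.77 xb yb z -0.0 -0.0427 0.0785 f -0.6 -3.1 2.7 yaw -10.17 lid y est 0.0003
```

```bash
python3 -m pendant '[[[0,0,0],[0,-0.001,0],1]]' >/dev/null
python3 -c "
from h import *
st()"
```

```text
t 17.9 xb yb z -0.0 -0.0418 0.0785 f -0.3 -2.6 3.8 yaw -10.16 lid y est 0.0012
```

```bash
python3 -m pendant '[[[0,0,0],[0,-0.001,0],1]]' >/dev/null
python3 -c "
from h import *
st()"
```

```text
t 18.02 xb yb z -0.0 -0.0407 0.0785 f 0.9 -3.4 3.3 yaw -10.16 lid y est 0.0023
```

```bash
python3 -m pendant '[[[0,0,0],[0,-0.001,0],1]]' >/dev/null
python3 -c "
from h import *
st()"
```

```text
t 18.15 xb yb z -0.0001 -0.0399 0.0785 f -0.6 -2.8 3.5 yaw -10.17 lid y est 0.0031
```

```bash
python3 -m pendant '[[[0,0,0],[0,-0.001,0],1]]' >/dev/null
python3 -c "
from h import *
st()"
```

```text
t 18.27 xb yb z -0.0001 -0.0389 0.0785 f -1.1 -4.7 3.2 yaw -10.17 lid y est 0.0041
```

```bash
python3 -m pendant '[[[0,0,0],[0,-0.001,0],1]]' >/dev/null
python3 -c "
from h import *
st()"
```

```text
t 18.4 xb yb z -0.0001 -0.038 0.0785 f -0.9 -3.9 3.2 yaw -10.17 lid y est 0.005
```

```bash
python3 -m pendant '[[[0,0,0],[0,-0.001,0],1]]' >/dev/null
python3 -c "
from h import *
st();grab('wrist','w9.png')
d=load('w9')
v,u=np.mgrid[100:238,0:420]; P=depth(d,u,v)*1000
B=np.array([536.5,76.]); a=np.radians(-10.15); yb=np.array([-np.sin(a),np.cos(a)]); xb=np.array([np.cos(a),np.sin(a)])
X=(P[...,:2]-B)@xb; Y=(P[...,:2]-B)@yb; Z=P[...,2]
s=(X>12)&(X<32)&(Z>69)&(Z<75); print(np.percentile(Y[s],[.5,99.5]),np.median(Z[s]))
s=(X>42)&(X<58)&(Z>69)&(Z<80); print(np.percentile(Y[s],[.5,99.5]))"
```

```text
t 18.52 xb yb z -0.0002 -0.0372 0.0785 f -1.7 -4.4 3.5 yaw -10.18 lid y est 0.0058
[-58.27635303  69.83007385] 71.94323364927797
[-82.21258945  86.03787621]
```

View pics/w9.png

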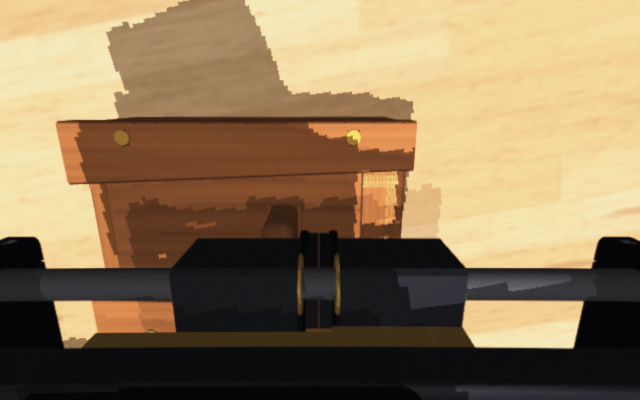

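```bash
python3 -m pendant '[[[0,0,0],[0,-0.001,0],1]]' >/dev/null
python3 -c "
from h import *
st()"
```

```text
t 18.7 xb yb z -0.0002 -0.0363 0.0785 f -1.6 -4.7 4.4 yaw -10.18 lid y est 0.0067
```

```bash
python3 -m pendant '[[[0,0,0],[0,-0.001,0],1]]' >/dev/null
python3 -c "
from h import *
st()"
```

```text
t 18.82 xb yb z -0.0002 -0.0353 0.0785 f -1.5 -5.1 3.4 yaw -10.18 lid y est 0.0077
```

```bash
python3 -m pendant '[[[0,0,0],[0,-0.001,0],1]]' >/dev/null
python3 -c "
from h import *
st()"
```

```text
t 18.95 xb yb z -0.0002 -0.0344 0.0785 f -1.7 -6.3 4.8 yaw -10.19 lid y est 0.0086
```

```bash
python3 -m pendant '[[[0,0,0],[-0.0005,0,0],1]]' >/dev/null
python3 -c "
from h import *
st()"
```

```text
t 19.07 xb yb z -0.0004 -0.0335 0.0785 f 0.6 -2.6 2.6 yaw -10.16 lid y est 0.0095
```

```bash
python3 -m pendant '[[[0,0,0],[0,-0.001,0],1]]' >/dev/null
python3 -c "
from h import *
st()"
```

```text
t 19.2 xb yb z -0.0003 -0.0331 0.0785 f -0.8 -5.1 4.3 yaw -10.17 lid y est 0.0099
```

```bash
python3 -m pendant '[[[0,0,0],[0,-0.001,0],1]]' >/dev/null
python3 -c "
from h import *
st()"
```

```text
t 19.32 xb yb z -0.0003 -0.0331 0.0785 f -0.1 -7.7 5.8 yaw -10.2 lid y est 0.0099
```

```bash
python3 -m pendant '[[[0,0,0],[0,-0.0008,0],1]]' >/dev/null
python3 -c "
from h import *
st()"
```

```text
t 19.45 xb yb z -0.0004 -0.033 0.0785 f -1.4 -8.8 6.2 yaw -10.22 lid y est 0.01
```

```bash
python3 -m pendant '[[[0,0,0],[0,-0.0006,0],1]]' >/dev/null
python3 -c "
from h import *
st()"
```

```text
t 19.57 xb yb z -0.0004 -0.033 0.0785 f -1.5 -9.9 6.9 yaw -10.24 lid y est 0.01
```

```bash
python3 -m pendant '[[[0,0,0],[0,-0.0008,-0.0003],1]]' >/dev/null
python3 -c "
from h import *
st()"
```

```text
t 19.7 xb yb z -0.0004 -0.033 0.0786 f -0.5 -10.7 4.5 yaw -10.27 lid y est 0.01
```

```bash
python3 -m pendant '[[[0,0,0],[0,-0.0006,0],1],[[0,0,0],[0,0,0],1]]' >/dev/null
python3 -c "
from h import *
st()"
```

```text
t 19.95 xb yb z -0.0004 -0.033 0.0786 f -0.8 -11.4 5.4 yaw -10.3 lid y est 0.01
```

```bash
python3 -m pendant '[[[0,0,0],[0,-0.0008,0],1],[[0,0,0],[0,0,0],1]]' >/dev/null
python3 -c "
from h import *
st()"
```

```text
t 20.2 xb yb z -0.0004 -0.0329 0.0786 f -1.6 -12.7 6.6 yaw -10.32 lid y est 0.0101
```

```bash
python3 -m pendant '[[[0,0,0],[0,-0.0006,0],1],[[0,0,0],[0,0,0],1],[[0,0,0],[0,0,0],1]]' >/dev/null
python3 -c "
from h import *
st()"
```

```text
t 20.57 xb yb z -0.0004 -0.0329 0.0786 f -1.3 -14.1 5.9 yaw -10.34 lid y est 0.0101
```

```bash
python3 -m pendant '[[[0,0,0],[0,0.006,0],1],[[0,0,0],[0,0.004,0],1],[[0,0,0],[0.012,0.002,0],1],[[0,0,0],[0,0,0],1]]' >/dev/null
python3 -c "
from h import *
st();grab('wrist','w10.png')"
```

```text
t 21.07 xb yb z 0.0125 -0.0391 0.0788 f -0.3 -0.4 -0.9 yaw -10.18 lid y est 0.0039
```

View pics/w10.png

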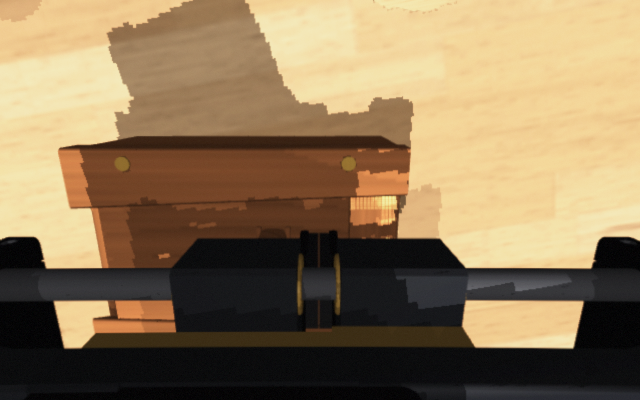

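```bash
python3 -m pendant '[[[0,0,0],[0,-0.003,0],1],[[0,0,0],[0,-0.002,0],1],[[0,0,0],[0,-0.002,-0.0003],1],[[0,0,0],[0,-0.001,0],1],[[0,0,0],[0,0,0],1]]' >/dev/null
python3 -c "
from h import *
st()"
```

```text
t 21.75 xb yb z 0.0113 -0.033 0.0789 f -0.2 -4.6 0.2 yaw -10.22 lid y est 0.01
```

```bash
python3 -m pendant '[[[0,0,0],[0,-0.001,0],1],[[0,0,0],[0,-0.001,0],1],[[0,0,0],[0,0,0],1]]' >/dev/null
python3 -c "
from h import *
st()"
```

```text
t 22.12 xb yb z 0.0112 -0.0329 0.0789 f -2.2 -8.7 1.9 yaw -10.28 lid y est 0.0101
```

```bash
python3 -m pendant '[[[0,0,0],[-0.0004,-0.0008,0],1],[[0,0,0],[0,-0.0008,0],1],[[0,0,0],[0,0,0],1]]' >/dev/null
python3 -c "
from h import *
st()"
```

```text
t 22.5 xb yb z 0.0112 -0.0329 0.0789 f -0.7 -11.8 2.0 yaw -10.34 lid y est 0.0101
```

```bash
python3 -m pendant '[[[0,0,0],[0,-0.0005,0],1],[[0,0,0],[0,0,0],1]]' >/dev/null
python3 -c "
from h import *
st()"
```

```text
t 22.75 xb yb z 0.0112 -0.0328 0.0789 f -1.2 -12.3 2.1 yaw -10.36 lid y est 0.0102
```

Firm, no motion. Now left of the middle.

```bash
python3 -m pendant '[[[0,0,0],[0,0.006,0],1],[[0,0,0],[0,0.005,0],1],[[0,0,0],[-0.012,0,0],1],[[0,0,0],[-0.012,0,0],1],[[0,0,0],[0,-0.003,0],1],[[0,0,0],[0,-0.002,0],1],[[0,0,0],[0,-0.001,0],1],[[0,0,0],[0,0,0],1]]' >/dev/null
python3 -c "
from h import *
st()"
```

```text
t 23.75 xb yb z -0.0128 -0.033 0.0792 f -0.9 -2.9 2.3 yaw -10.19 lid y est 0.01
```

```bash
python3 -m pendant '[[[0,0,0],[0,-0.001,0],1],[[0,0,0],[0,-0.001,0],1],[[0,0,0],[0,0,0],1]]' >/dev/null
python3 -c "
from h import *
st()"
```

```text
t 24.12 xb yb z -0.0128 -0.0329 0.0792 f -2.0 -5.9 4.6 yaw -10.26 lid y est 0.0101
```

```bash
python3 -m pendant '[[[0,0,0],[0,-0.001,0],1],[[0,0,0],[0,0,0],1]]' >/dev/null
python3 -c "
from h import *
st()"
```

```text
t 24.38 xb yb z -0.0128 -0.0328 0.0792 f -2.7 -8.5 4.4 yaw -10.29 lid y est 0.0102
```

```bash
python3 -m pendant '[[[0,0,0],[-0.0005,-0.001,-0.0003],1],[[0,0,0],[0,0,0],1]]' >/dev/null
python3 -c "
from h import *
st()"
```

```text
t 24.62 xb yb z -0.0129 -0.0328 0.0792 f -0.4 -8.3 3.2 yaw -10.33 lid y est 0.0102
```

```bash
python3 -m pendant '[[[0,0,0],[0,-0.0008,0],1],[[0,0,0],[0,0,0],1]]' >/dev/null
python3 -c "
from h import *
st()"
```

```text
t 24.88 xb yb z -0.0129 -0.0328 0.0792 f -0.8 -11.2 3.9 yaw -10.35 lid y est 0.0102
```

```bash
python3 -m pendant '[[[0,0,0],[0,-0.0006,0],1],[[0,0,0],[0,0,0],1]]' >/dev/null
python3 -c "
from h import *
st()"
```

```text
t 25.12 xb yb z -0.0129 -0.0328 0.0792 f -0.5 -11.2 3.9 yaw -10.37 lid y est 0.0102
```

```bash
python3 -m pendant '[[[0,0,0],[0,-0.0007,0],1],[[0,0,0],[0,0,0],1]]' >/dev/null
python3 -c "
from h import *
st()"
python3 -m pendant '[[[0,0,0],[0,0.006,0],1],[[0,0,0],[0,0.006,0],1],[[0,0,0],[0.0125,0,0],1],[[0,0,0],[0,-0.004,0],1],[[0,0,0],[0,-0.003,0],1],[[0,0,0],[0,-0.002,-0.0003],1],[[0,0,0],[0,-0.001,0],1],[[0,0,0],[0,0,0],1]]' >/dev/null
python3 -c "
from h import *
st()"
```

```text
t 25.38 xb yb z -0.0129 -0.0328 0.0792 f -1.2 -14.1 4.9 yaw -10.4 lid y est 0.0102
t 26.38 xb yb z -0.0001 -0.0328 0.0795 f 2.2 -9.2 0.5 yaw -10.29 lid y est 0.0102
```

```bash
python3 -m pendant '[[[0,0,0],[0,-0.001,0],1],[[0,0,0],[0,-0.0006,0],1],[[0,0,0],[0,0,0],1]]' >/dev/null
python3 -c "
from h import *
st()"
```

```text
t 26.75 xb yb z -0.0001 -0.0328 0.0795 f 1.4 -13.4 1.5 yaw -10.35 lid y est 0.0102
```

```bash
python3 -m pendant '[[[0,0,0],[0,-0.0004,0],1],[[0,0,0],[0,0,0],1]]' >/dev/null
python3 -c "
from h import *
st()"
```

```text
t 27.0 xb yb z -0.0 -0.0328 0.0795 f 0.9 -13.2 2.9 yaw -10.37 lid y est 0.0102
```

Tight. Withdraw back, then up and clear, and look.

```bash
python3 -m pendant '[[[0,0,0],[0,0.006,0],1],[[0,0,0],[0,0.006,0],1],[[0,0,0],[0,0,-0.02],1],[[0,0,0],[0,0,-0.04],1],[[0,0,0],[0,0.04,-0.04],1],[[0,0,0],[0,0.055,0],1],[[0,0,0],[0,0.055,0],1],[[0,0,0],[0,0.055,0],1]]' >/dev/null
python3 -m pendant '[[[0,0,0],[0,0.03,0],1],[[0,0,0],[0,0,0],1]]'
python3 -c "
from h import *
st();grab('top','t11.png');d=grab('wrist','w11.png')
im=cv2.imread('pics/t11.png');cv2.imwrite('pics/t11z.png',cv2.resize(im[150:290,180:320],None,fx=4,fy=4,interpolation=cv2.INTER_CUBIC))
"
```

```text
time: 28.25
position: [0.4866, -0.1949, 0.1795]
tool_rot: [-3.129, 0.285, 0.001]
ft_force: [0.4, 0.2, -0.5]
grip_width: 0.007
t 28.25 xb yb z -0.0013 -0.2755 0.1795 f 0.4 0.3 -0.5 yaw -10.4 lid y est -0.2325
```

View pics/t11.png

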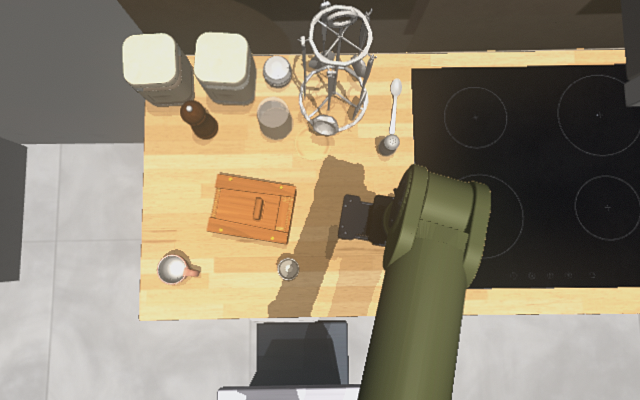

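View pics/t11z.png

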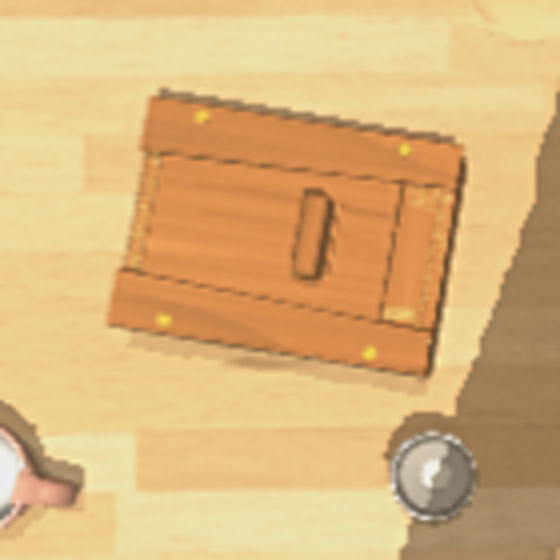

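```bash
python3 -c "
from h import *
d=load('t11')
v,u=np.mgrid[160:255,200:305]; P=depth(d,u,v)*1000
B=np.array([536.5,76.]); a=np.radians(-10.15); yb=np.array([-np.sin(a),np.cos(a)]); xb=np.array([np.cos(a),np.sin(a)])
X=(P[...,:2]-B)@xb; Y=(P[...,:2]-B)@yb; Z=P[...,2]
h=Z>90; q=np.stack([X[h],Y[h]],1).astype(np.float32); print('handle',h.sum(),q.mean(0),cv2.minAreaRect(q),np.median(Z[h]))
s=(abs(X)<28)&(Z>66)&(Z<78); 
A=np.c_[X[s],Y[s],np.ones(s.sum())]; print('plate plane',np.linalg.lstsq(A,Z[s],rcond=None)[0],np.percentile(Y[s],[1,99]))
g=cv2.cvtColor(load('top0')['color'],6); 
a0=load('top0')['color'].astype(int);b=d['color'].astype(int)
for n,(uu,vv) in {'salt':(390,143),'egg':(288,268)}.items(): print(n,depth(d,*np.meshgrid(np.arange(uu-3,uu+4),np.arange(vv-3,vv+4))).mean((0,1)).round(3))
"
```

```text
handle 201 [-15.761435 -48.33755 ] ((-37.123844146728516, -71.9259033203125), (163.08396911621094, 38.203857421875), 55.801448822021484) 104.72096823200738
plate plane [ 9.51412051e-05 -3.50650908e-03  7.11383561e+01] [-56.2564549   70.84219089]
salt [ 0.666 -0.219  0.106]
egg [ 0.408 -0.     0.043]
```

```bash
python3 -c "
from h import *
d=load('t11');e=load('top0')
v,u=np.mgrid[160:255,200:305]; P=depth(d,u,v)*1000
B=np.array([536.5,76.]); a=np.radians(-10.15); yb=np.array([-np.sin(a),np.cos(a)]); xb=np.array([np.cos(a),np.sin(a)])
X=(P[...,:2]-B)@xb; Y=(P[...,:2]-B)@yb; Z=P[...,2]
h=(Z>90)&(Z<115)&(abs(X)<35)&(abs(Y+16)<20); q=np.stack([X[h],Y[h]],1).astype(np.float32); print('handle',h.sum(),q.mean(0),cv2.minAreaRect(q),np.median(Z[h]))
for n,(r0,r1,c0,c1) in {'salt':(128,160,378,404),'egg':(253,283,274,303)}.items():
  for k in (e,d):
    V,U=np.mgrid[r0:r1,c0:c1]; Q=depth(k,U,V); m=(Q[...,2]>.015)&(Q[...,2]<.12); print(n,m.sum(),Q[m].mean(0).round(3),Q[m][:,2].max().round(3))
"
```

```text
handle 155 [ -0.50872254 -18.135494  ] ((-0.030755996704101562, -17.353256225585938), (43.85744094848633, 14.39029312133789), 0.23651500046253204) 104.32625721408006
salt 357 [ 0.671 -0.223  0.066] 0.092
salt 353 [ 0.671 -0.223  0.066] 0.091
egg 370 [0.406 0.    0.032] 0.05
egg 369 [0.406 0.    0.032] 0.051
```

```bash
python3 -c "
from h import *
st(); print(order.close_job())"
```

```text
t 28.35 xb yb z -0.0009 -0.2717 0.1796 f -0.1 0.7 0.6 yaw -10.09 lid y est -0.2287
the job is handed in; nothing more can be done
None
```

I lifted the lid by its handle, entered its nose under the ways, let go, and slid it in with the shut fingers on the back of the handle until it jammed. I then pushed it up at the middle, right, left and middle again. The peak measured push was 12.3–14.1 N each time, and the lid moved no more than about 0.2 mm under these pushes. I handed the job in at 28.4 s with the arm clear.

**Lid:** in the last overhead picture it lies flat and close to the centre line (about 0.5 mm off by the average of the handle's points). It is within about 0.3° of the box's direction, with its origin at about y = +8 mm. The finger-contact estimate during the pushes gave +10 mm; both are inside the -26 to +18 mm band. Plate and handle read 1–2 mm low in that picture, about the camera's 2 mm calibration limit.

**Bystanders:** salt shaker and egg cup measure the same position as at the start. One rough spot reading of their heights disagreed, but a reading over the whole of each object agreed.

**Not checked directly:**
- **Clamping force:** I couldn't measure the clamping force on each way. I infer it from the lid not moving under the off-centre pushes.
- **One-sided contact:** near the end of the slide the lid seemed to catch on the right way first. I moved the fingers 0.5 mm to the left to free it before the firm pushes.

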